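# Unclip the long sample tube and lay it on the balance

### The job

Two sample tubes lie in spring clips on the bench. Take hold of the longer tube, pull it straight up out of its clips, carry it to the balance and lay it down gently, flat on the floor of the shallow weighing tray, then let go. Leave the shorter tube in its clips.

Things in the scene. Friction and masses are not known exactly. Their poses are not given: they have to be found in the camera images.
- long_tube_mid (a point): Middle, on the axis, of the longer sample tube: rigid white plastic cylinder 28 mm in diameter, 160 mm long in all, 90 g; the last 18 mm at its +x end are a grey six-sided cap, 28 mm across flats. Its x axis runs along the tube. It starts lying level in two spring clips, the axis 50 mm above the bench; 27 mm each side of the middle is free of clips, with 40 mm of air below the axis.
- clips_mid (a point): Midway between the two clips holding the longer tube, on the clipped tube's axis; x along the tube, z up. Upward-open C-shaped steel spring clips, 10 mm wide, stand at x = +-38 mm on a fixed grey base 130 x 75 mm, 10 mm thick; they reach 18 mm above the axis and 23 mm to each side. Pulled straight up they resist with 8 to 18 N in all, then snap open within 15 mm.
- short_tube_mid (a point): Middle, on the axis, of the shorter sample tube, to be left alone: same make and 28 mm diameter, but 114 mm long in all with a 12 mm cap; its x axis runs along the tube. It lies in a holder of the same kind, its axis 50 mm above the bench. Which holder stands where changes from start to start.
- tray_floor (a point): Centre of the weighing tray's floor (upper face, 77 mm above the bench), z up. Fixed open aluminium dish, inside 200 mm along its y and 130 mm along its x; walls 3 mm thick, 15 mm above the floor. It tops a white bench balance, 240 (x) by 190 (y) by 64 mm high, whose middle is 20 mm to -x. A tube lying flat on the floor has its axis 14 mm above it.
Things that resemble listed ones, but are neither listed nor needed, are in the scene too. What is shaped like the part that bears long_tube_mid but pink is not meant.

How it is judged:
By the outcome, as a careful person would: the job done as asked, in the order asked, and still so for the second after the job is handed in, with the robot touching nothing.
It also fails if it takes over 45 s, if anything falls off the work surface, if the arm or the gripper's body presses on something with over 40 N, if the wrist force passes 120 N, or if a joint passes its speed limit or range.

### The arm

A 6-joint arm with a two-finger parallel gripper is mounted at the origin on the work surface. World frame = base frame: x ahead of the robot, y to its left, z up, the work surface at z = 0. Lengths are in m, angles in rad, forces in N, time in s.
With the tool pointing down it reaches from about 0.35 to 0.8 m from the base axis. Payload 7.3 kg.
Tool frame: the origin (TCP) lies midway between the tips of the shut fingers; the grasp point (between the pads) lies robot.hold_point_z behind it (robot.hold_point_z is the distance from the TCP to the grasp point, in m); z points along the fingers, y is the line along which they close (so a half turn about z gives the same grasp; the last joint's range is limited). The gripper opens to 85 mm and grips with 20 to 120 N. Pads are 22 mm wide; open, the fingers measure 114 mm over their backs; the gripper's body (76 mm by 85 mm) begins 54 mm behind the grasp point. The pads swing forward as they close: fully open they stand 13 mm farther back than shut.
Start: joints at [-1.424, 0.342, 1.524, -0, 1.275, -0.146], TCP at [0.152, -0.503, 0.231] pointing down, gripper open.
Joint ranges: [-2.53, 2.53], [-0.77, 2.02], [0.04, 2.7], [-1, 4.14], [0.28, 2.66], [-3.11, 3.11]. Speed limits (rad/s): [2.57, 2.57, 3.14, 3.14, 3.14, 3.14].

### API

Orientations are given as a unit quaternion [w, x, y, z].
In Python, from cell import robot gives the robot as it stands.
- The arm moves only by the tool arm_command, never from a script. Its argument "plan" is a list of rows, each an object of numbers: "claw": the closure, from -1 (fully open) to 1 (shut); "dx", "dy", "dz": the shift along the world's x, y, z in m; "rx", "ry", "rz": the turn, a rotation vector about the world's x, y, z in degrees. In form: [{"claw": .., "dx": .., "dy": .., "dz": .., "rx": .., "ry": .., "rz": ..}, ...]. A call has 1 to 8 rows; each row is the pose to reach, as a shift and turn from the pose commanded when the call began; what a row does not reach only later rows make up. A row lasts 1/12 s, in which the tool goes at most 41.7 mm and 7.16 degrees, less where a joint would pass 70% of its speed; a pose out of reach is approached as far as the arm can. A call with a gripper value outside its range is refused whole. The fingers move at their own pace and stop on an object; "newtons" is the grip in N (left out, the last holds). Time passes only in rows, so rows that repeat a pose let the fingers close. It gives the time, the measured TCP pose, the force, the opening and the grip force at its end, in the units of the state.
- robot.observe(): the state, without advancing time (a new reading comes with each control period).
- robot.capture(name): name is "side" or "top"; returns the picture (384x512x3 uint8, red, green, blue); there is no depth.
- robot.camera_info(name): a dict with "fov_y" (degrees; the focal length in pixels is half the picture's height over the tangent of half this angle, whatever the lens; pixels are square), "cx", "cy" (the principal point, pixels), "camera_from_world" (4x4, takes a point from world to camera coordinates). Camera axes: x right, y up, looking along -z (the intrinsics and any distortion apply to the point x, -y, -z); pixel columns grow to the right and rows downward; lengths in m; the calibration is good to about 2 mm. A picture is of the moment at which its call begins. camera_info takes no time and is no camera call.
- robot.job_done(): hands the job in; it is judged then, once.
The state is a dict: "t": time; "q": joint angles; "joint_vel": joint speeds; "joint_torque": joint torques, N m; "position": TCP position; "tool_rot": TCP orientation; "contact_force": force on the tool from outside, world axes, zero at the start; "moment": the same for the moment, N m; "width": finger opening in m; "grasp_force": force on a finger pad.
Only numpy, scipy, OpenCV 4.12 (cv2) and the standard library are available. Lean on these libraries where they do the work, as an engineer would, in place of code of your own. Each camera call takes 0.05 s, during which the arm holds its last target. There are 200 camera calls.

## Working session

There is one attempt and no reset: what is moved stays moved. The work goes in short steps, Python scripts to look and compute and a tool call to move; the robot and the scene stay as the last step left them, time stands still between calls to the robot, and variables do not carry over. Pictures are saved under pics/ and viewed, at most 10 in all, crops included, and the job is handed in when it is done.

Besides the shell and the picture viewer there is one more tool, called after ">>>" as name(argument=value, ...) on one line, values as JSON. arm_command: Moves the arm, as the interface text tells. Its arguments: {"type":"object","properties":{"plan":{"type":"array"},"newtons":{"type":"number"}},"required":["plan"]}

```bash
mkdir -p pics; python3 - <<'E'
from cell import robot
import cv2
for n in("top","side"):
    cv2.imwrite(f"pics/{n}0.png",robot.capture(n)[:,:,::-1]); print(n,robot.camera_info(n))
print(robot.observe(), robot.hold_point_z)
E
```

```text
top {'fov_y': 42.72503043635515, 'cx': 257.2172342431253, 'cy': 189.96590557969262, 'camera_from_world': array([[-0.00568794, -0.99997463,  0.0042871 ,  0.00930763],
       [ 0.98980593, -0.00501989,  0.14233417, -0.59531451],
       [-0.14230904,  0.00505299,  0.98980938, -1.08081569],
       [ 0.        ,  0.        ,  0.        ,  1.        ]])}
side {'fov_y': 57.37292868253694, 'cx': 246.95247652459972, 'cy': 185.95576143430705, 'camera_from_world': array([[-0.85216471, -0.52299268,  0.01714543,  0.48459236],
       [ 0.37649988, -0.59005536,  0.71420061, -0.27193752],
       [-0.36340494,  0.61507181,  0.69973104, -0.66042785],
       [ 0.        ,  0.        ,  0.        ,  1.        ]])}
{'t': 0.1, 'q': array([-1.42400242e+00,  3.42671404e-01,  1.52490483e+00,  2.97806033e-05,
        1.27540324e+00, -1.45975696e-01]), 'joint_vel': array([ 2.63007519e-04, -7.12249769e-04, -2.87606818e-03,  8.32982008e-05,
       -6.84735472e-04, -4.66063066e-05]), 'joint_torque': array([ 3.57242148e-03, -4.34445333e+01, -2.46492487e+01, -2.20266388e-04,
        4.66385420e-03, -1.69525254e-05]), 'position': array([ 0.15150824, -0.50229863,  0.23069174]), 'tool_rot': array([-6.93413587e-04,  9.89305259e-01,  1.45858228e-01,  1.39586810e-05]), 'contact_force': array([ 0.33176854,  0.86248934, -1.20216016]), 'moment': array([-0.04020052, -0.00677045,  0.07240649]), 'grasp_force': 0.0, 'width': 0.08542100894707064} 0.0187
```

View pics/top0.png

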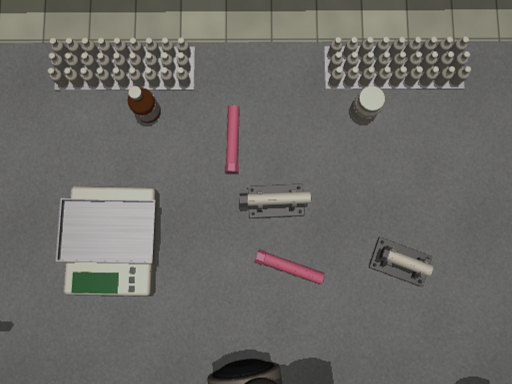

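View pics/side0.png

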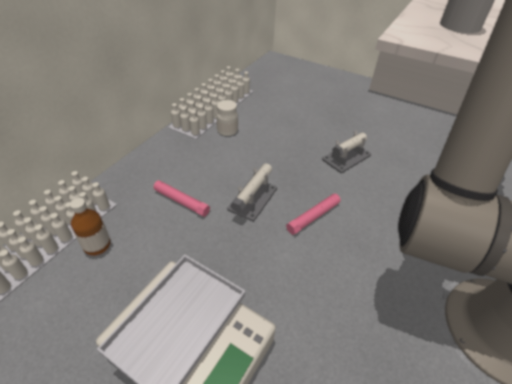

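The top view shows the long tube from (240,201), its cap end, to (311,198). The short tube is at (407,262), and the tray corners are at about (60,200), (155,200), (153,263) and (57,263). The side view shows the long tube at about (254,188) and the tray at lower left.

```bash
cat > h.py <<'E'
import numpy as np,cv2
from cell import robot
def ray(n,u,v):
    c=robot.camera_info(n);f=192/np.tan(np.radians(c["fov_y"]/2));M=c["camera_from_world"];R=M[:3,:3]
    d=R.T@np.array([(u-c["cx"])/f,-(v-c["cy"])/f,-1]);return -R.T@M[:3,3],d
def onz(n,u,v,z):
    o,d=ray(n,u,v);return o+d*(z-o[2])/d[2]
def proj(n,p):
    c=robot.camera_info(n);f=192/np.tan(np.radians(c["fov_y"]/2));q=c["camera_from_world"]@np.r_[p,1]
    return np.array([c["cx"]-f*q[0]/q[2],c["cy"]+f*q[1]/q[2]])
E
python3 - <<'E'
from h import *
im=cv2.imread("pics/top0.png");hsv=cv2.cvtColor(im,cv2.COLOR_BGR2HSV)
# tube body
def blobs(m,lo,hi,z,n="top"):
    cs,_=cv2.findContours(m,cv2.RETR_EXTERNAL,cv2.CHAIN_APPROX_NONE)
    for c in cs:
        if lo<cv2.contourArea(c)<hi:
            b=cv2.boxPoints(cv2.minAreaRect(c));ctr=b.mean(0)
            w=np.array([onz(n,*p,z) for p in b])
            print(n,ctr.round(1),cv2.contourArea(c),"box",b.round(1).tolist(),"w",w[:,:2].round(4).tolist(),"mid",w.mean(0).round(4))
m=((hsv[:,:,2]>135)).astype(np.uint8)
m[:100]=0
blobs(m,150,20000,.05)
im2=cv2.imread("pics/side0.png");
a=cv2.resize(im[170:300,45:165],None,fx=4,fy=4,interpolation=2);b=cv2.resize(im[165:230,225:325],None,fx=3,fy=3,interpolation=2);c=cv2.resize(im2[150:230,210:290],None,fx=3,fy=3,interpolation=2)
o=np.zeros((560,800,3),np.uint8);o[:520,:480]=a;o[:195,490:790]=b;o[210:450,490:730]=c
cv2.imwrite("pics/c.png",o)
E
```

```text
top [289.6 266.8] 594.5 box [[254.6999969482422, 259.3999938964844], [258.0, 250.1999969482422], [324.3999938964844, 274.20001220703125], [321.1000061035156, 283.3999938964844]] w [[0.438, 0.0127], [0.4583, 0.0052], [0.4046, -0.142], [0.3846, -0.1342]] mid [ 0.4214 -0.0646  0.05  ]
top [410.1 262.6] 379.5 box [[386.79998779296875, 258.70001220703125], [390.29998779296875, 249.8000030517578], [433.5, 266.6000061035156], [430.0, 275.5]] w [[0.4379, -0.282], [0.4576, -0.2907], [0.4199, -0.3854], [0.4004, -0.3766]] mid [ 0.429  -0.3337  0.05  ]
top [279.  197.7] 517.5 box [[247.60000610351562, 194.1999969482422], [309.8999938964844, 191.6999969482422], [310.29998779296875, 201.1999969482422], [248.0, 203.6999969482422]] w [[0.5846, 0.0279], [0.5897, -0.1136], [0.568, -0.114], [0.5629, 0.0271]] mid [ 0.5763 -0.0431  0.05  ]
top [104.8 240.5] 8427.0 box [[55.20000076293945, 292.79998779296875], [57.20000076293945, 186.3000030517578], [154.5, 188.1999969482422], [152.39999389648438, 294.70001220703125]] w [[0.3677, 0.4525], [0.605, 0.4604], [0.5996, 0.2396], [0.3624, 0.2384]] mid [0.4837 0.3477 0.05  ]
top [231.9 137.5] 523.0 box [[226.10000610351562, 169.89999389648438], [228.1999969482422, 104.69999694824219], [237.6999969482422, 105.0999984741211], [235.60000610351562, 170.1999969482422]] w [[0.6409, 0.077], [0.7953, 0.0726], [0.7945, 0.0505], [0.6401, 0.0553]] mid [0.7177 0.0639 0.05  ]
top [372.  104.5] 166.0 box [[360.0, 100.0], [384.0, 100.0], [384.0, 109.0], [360.0, 109.0]] w [[0.8055, -0.2353], [0.8052, -0.2914], [0.7835, -0.2905], [0.7837, -0.2345]] mid [ 0.7945 -0.2629  0.05  ]
```

View pics/c.png

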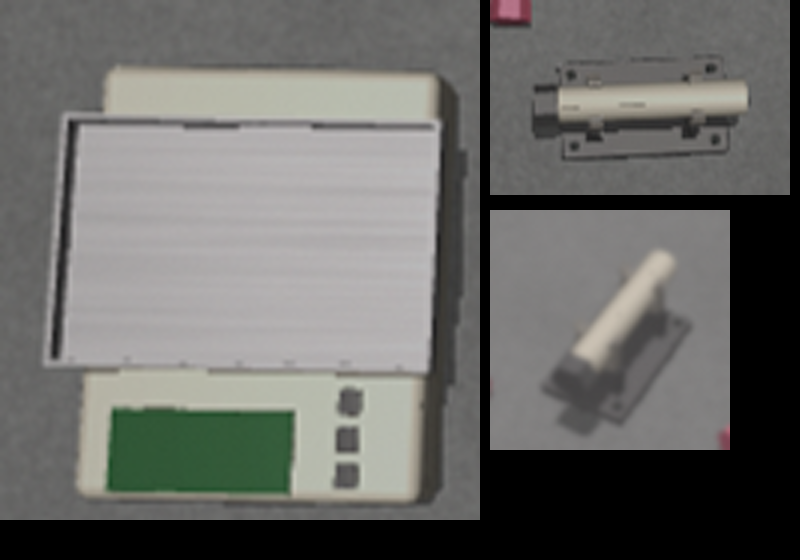

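The crop shows the tube with its cap toward +y, and the rim corners of the tray in the enlarged left panel. Next I refine the positions using both views.

```bash
python3 - <<'E'
from h import *
for n,pts,z in(("tray rim",[(61.25,198.75),(155,200),(152.5,262.75),(56,261.25)],.092),("base",[(249,186.7),(302.7,184),(304.3,216),(249.3,217.7)],.01)):
    w=np.array([onz("top",*p,z) for p in pts])[:,:2];s=np.roll(w,-1,0)-w
    print(n,w.round(4).tolist(),"mid",w.mean(0).round(4),"sides",np.hypot(*s.T).round(4),"ang",np.degrees(np.arctan2(s[:,1],s[:,0])).round(1))
# profile of tube edges across, in top image, world-sampled at z=.05
for n in("top","side"):
    im=cv2.cvtColor(cv2.imread(f"pics/{n}0.png"),cv2.COLOR_BGR2GRAY).astype(np.float32)
    X=np.arange(.53,.63,.001)
    for y in(-.09,-.045,-.034,-.02,.01,.037):
        p=np.array([proj(n,[x,y,.05]) for x in X],np.float32)
        g=cv2.remap(im,p[:,:1],p[:,1:],1).ravel()
        print(n,y,"edges",[(round(X[i],3),int(np.gradient(g)[i])) for i in (np.gradient(g).argmax(),np.gradient(g).argmin())],g[20:75:2].astype(int).tolist())
E
```

```text
tray rim [[0.5711, 0.4332], [0.5673, 0.2292], [0.4321, 0.2313], [0.4364, 0.4375]] mid [0.5017 0.3328] sides [0.2041 0.1352 0.2063 0.1347] ang [-91.1 179.1  88.8  -1.8]
base [[0.6079, 0.0253], [0.6137, -0.1015], [0.538, -0.1038], [0.5347, 0.0248]] mid [ 0.5736 -0.0388] sides [0.1269 0.0758 0.1287 0.0732] ang [ -87.4 -178.3   91.5    0.4]
top -0.09 edges [(np.float64(0.565), 18), (np.float64(0.556), -16)] [87, 105, 95, 67, 49, 49, 51, 82, 119, 139, 155, 167, 177, 183, 183, 179, 174, 166, 155, 138, 118, 103, 103, 95, 72, 64, 75, 94]
top -0.045 edges [(np.float64(0.563), 16), (np.float64(0.554), -16)] [108, 94, 66, 49, 49, 53, 78, 111, 134, 149, 162, 172, 179, 184, 182, 178, 170, 159, 144, 123, 106, 103, 103, 103, 103, 103, 106, 102]
top -0.034 edges [(np.float64(0.563), 17), (np.float64(0.554), -16)] [108, 94, 67, 49, 50, 54, 82, 117, 137, 153, 148, 142, 157, 184, 182, 177, 168, 157, 140, 118, 104, 103, 103, 103, 103, 103, 104, 101]
top -0.02 edges [(np.float64(0.563), 16), (np.float64(0.554), -16)] [108, 95, 68, 48, 51, 58, 88, 120, 140, 154, 155, 151, 162, 183, 183, 176, 166, 153, 134
[... 947 characters left out ...]
9, 135, 150, 163, 172, 179, 184, 187, 190, 192, 191, 186, 178, 165, 148, 135, 128, 126, 127, 128, 128, 128]
side -0.02 edges [(np.float64(0.56), 8), (np.float64(0.589), -8)] [70, 71, 72, 78, 89, 106, 123, 137, 151, 163, 173, 180, 187, 191, 192, 192, 190, 185, 175, 161, 144, 132, 127, 127, 128, 128, 128, 128]
side 0.01 edges [(np.float64(0.561), 7), (np.float64(0.587), -9)] [87, 91, 95, 99, 106, 118, 133, 146, 158, 168, 176, 182, 187, 190, 191, 192, 187, 178, 164, 146, 132, 125, 126, 127, 128, 127, 127, 127]
side 0.037 edges [(np.float64(0.589), 6), (np.float64(0.53), -4)] [69, 71, 74, 77, 80, 82, 81, 80, 79, 78, 80, 82, 84, 85, 85, 86, 86, 88, 93, 102, 115, 124, 128, 129, 128, 128, 128, 128]
```

>>> arm_command(plan=[{"claw": -1, "dx": 0.0265, "dy": 0.0292, "dz": 0, "rz": 6.25}, {"claw": -1, "dx": 0.053, "dy": 0.0585, "dz": 0, "rz": 12.5}, {"claw": -1, "dx": 0.0795, "dy": 0.0878, "dz": 0, "rz": 18.75}, {"claw": -1, "dx": 0.106, "dy": 0.117, "dz": 0, "rz": 25}, {"claw": -1, "dx": 0.1325, "dy": 0.1462, "dz": 0, "rz": 31.25}, {"claw": -1, "dx": 0.159, "dy": 0.1755, "dz": 0, "rz": 37.5}, {"claw": -1, "dx": 0.1855, "dy": 0.2048, "dz": 0, "rz": 43.75}, {"claw": -1, "dx": 0.212, "dy": 0.234, "dz": 0, "rz": 50}])

```text
invalid input at $.plan[0]: expected keys claw, dx, dy, dz, rx, ry, rz
```

>>> arm_command(plan=[{"claw": -1, "dx": 0.0265, "dy": 0.0292, "dz": 0, "rx": 0, "ry": 0, "rz": 6.25}, {"claw": -1, "dx": 0.053, "dy": 0.0585, "dz": 0, "rx": 0, "ry": 0, "rz": 12.5}, {"claw": -1, "dx": 0.0795, "dy": 0.0878, "dz": 0, "rx": 0, "ry": 0, "rz": 18.75}, {"claw": -1, "dx": 0.106, "dy": 0.117, "dz": 0, "rx": 0, "ry": 0, "rz": 25}, {"claw": -1, "dx": 0.1325, "dy": 0.1462, "dz": 0, "rx": 0, "ry": 0, "rz": 31.25}, {"claw": -1, "dx": 0.159, "dy": 0.1755, "dz": 0, "rx": 0, "ry": 0, "rz": 37.5}, {"claw": -1, "dx": 0.1855, "dy": 0.2048, "dz": 0, "rx": 0, "ry": 0, "rz": 43.75}, {"claw": -1, "dx": 0.212, "dy": 0.234, "dz": 0, "rx": 0, "ry": 0, "rz": 50}])

```text
t: 0.77
position: [0.3643, -0.2669, 0.2312]
tool_rot: [-0.0, 0.834, 0.552, -0.0]
contact_force: [1.1, -0.6, 0.2]
width: 0.0852
grasp_force: 0.0
```

>>> arm_command(plan=[{"claw": -1, "dx": 0.026, "dy": 0.029, "dz": 0, "rx": 0, "ry": 0, "rz": 3}, {"claw": -1, "dx": 0.053, "dy": 0.058, "dz": 0, "rx": 0, "ry": 0, "rz": 6}, {"claw": -1, "dx": 0.079, "dy": 0.087, "dz": 0, "rx": 0, "ry": 0, "rz": 9}, {"claw": -1, "dx": 0.106, "dy": 0.116, "dz": 0, "rx": 0, "ry": 0, "rz": 13}, {"claw": -1, "dx": 0.132, "dy": 0.145, "dz": 0, "rx": 0, "ry": 0, "rz": 17}, {"claw": -1, "dx": 0.159, "dy": 0.174, "dz": 0, "rx": 0, "ry": 0, "rz": 21}, {"claw": -1, "dx": 0.185, "dy": 0.203, "dz": 0, "rx": 0, "ry": 0, "rz": 25}, {"claw": -1, "dx": 0.2115, "dy": 0.232, "dz": 0, "rx": 0, "ry": 0, "rz": 25}])

```text
t: 1.43
position: [0.5759, -0.0348, 0.2309]
tool_rot: [-0.0, 0.695, 0.719, -0.0]
contact_force: [0.7, 0.1, -0.1]
width: 0.0854
grasp_force: 0.0
```

>>> arm_command(plan=[{"claw": -1, "dx": 0, "dy": 0, "dz": -0.03, "rx": 0, "ry": 0, "rz": 0}, {"claw": -1, "dx": 0, "dy": 0, "dz": -0.06, "rx": 0, "ry": 0, "rz": 0}, {"claw": -1, "dx": 0, "dy": 0, "dz": -0.09, "rx": 0, "ry": 0, "rz": 0}, {"claw": -1, "dx": 0, "dy": 0, "dz": -0.11, "rx": 0, "ry": 0, "rz": 0}, {"claw": -1, "dx": 0, "dy": 0, "dz": -0.11, "rx": 0, "ry": 0, "rz": 0}, {"claw": -1, "dx": 0, "dy": 0, "dz": -0.11, "rx": 0, "ry": 0, "rz": 0}])

```text
t: 1.93
position: [0.5745, -0.0366, 0.1205]
tool_rot: [-0.001, 0.696, 0.718, -0.001]
contact_force: [0.3, -0.1, 0.1]
width: 0.0855
grasp_force: 0.0
```

```bash
python3 - <<'E'
from h import *
s=robot.observe();print(s["position"],s["tool_rot"],s["contact_force"])
a=robot.capture("side")[:,:,::-1];b=robot.capture("top")[:,:,::-1]
cv2.imwrite("pics/d.png",np.hstack([cv2.resize(a[80:280,160:360],(400,400)),cv2.resize(b[120:260,200:340],(400,400))]))
E
```

```text
[ 0.57448447 -0.03655201  0.12054385] [-1.10305780e-03  6.96066745e-01  7.17975887e-01 -7.04155329e-04] [ 0.28464303 -0.10437406  0.09948354]
```

View pics/d.png

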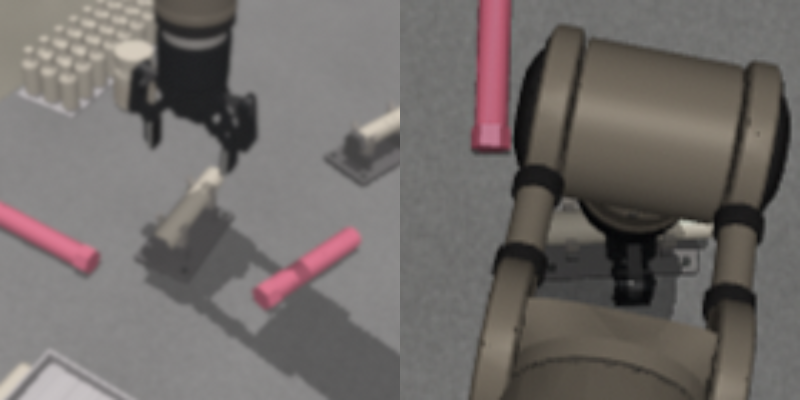

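The gripper straddles the tube between its clips (side crop, fingers at about (150,125) and (230,150)). It is aligned, so I descend.

>>> arm_command(plan=[{"claw": -1, "dx": 0.001, "dy": 0, "dz": -0.015, "rx": 0, "ry": 0, "rz": 0}, {"claw": -1, "dx": 0.001, "dy": 0, "dz": -0.03, "rx": 0, "ry": 0, "rz": 0}, {"claw": -1, "dx": 0.001, "dy": 0, "dz": -0.045, "rx": 0, "ry": 0, "rz": 0}, {"claw": -1, "dx": 0.001, "dy": 0, "dz": -0.06, "rx": 0, "ry": 0, "rz": 0}, {"claw": -1, "dx": 0.001, "dy": 0, "dz": -0.07, "rx": 0, "ry": 0, "rz": 0}, {"claw": -1, "dx": 0.001, "dy": 0, "dz": -0.08, "rx": 0, "ry": 0, "rz": 0}, {"claw": -1, "dx": 0.001, "dy": 0, "dz": -0.08, "rx": 0, "ry": 0, "rz": 0}])

```text
t: 2.62
position: [0.5756, -0.0367, 0.0405]
tool_rot: [-0.001, 0.696, 0.718, -0.0]
contact_force: [-0.3, 0.1, 0.2]
width: 0.085
grasp_force: 0.0
```

>>> arm_command(plan=[{"claw": 0.2, "dx": 0, "dy": 0, "dz": 0, "rx": 0, "ry": 0, "rz": 0}, {"claw": 1, "dx": 0, "dy": 0, "dz": 0, "rx": 0, "ry": 0, "rz": 0}, {"claw": 1, "dx": 0, "dy": 0, "dz": 0, "rx": 0, "ry": 0, "rz": 0}, {"claw": 1, "dx": 0, "dy": 0, "dz": 0, "rx": 0, "ry": 0, "rz": 0}, {"claw": 1, "dx": 0, "dy": 0, "dz": 0, "rx": 0, "ry": 0, "rz": 0}, {"claw": 1, "dx": 0, "dy": 0, "dz": 0, "rx": 0, "ry": 0, "rz": 0}], newtons=70)

```text
t: 3.12
position: [0.5766, -0.0367, 0.0422]
tool_rot: [0.001, 0.696, 0.718, 0.0]
contact_force: [-0.5, 0.4, 4.6]
width: 0.0254
grasp_force: 68.7
```

The measured width is 25.4 mm, less than 28 mm, and there is an upward push. The tips are pinching above the axis, so I reopen and grip lower.

>>> arm_command(plan=[{"claw": -0.3, "dx": 0, "dy": 0, "dz": 0, "rx": 0, "ry": 0, "rz": 0}, {"claw": -0.3, "dx": 0, "dy": 0, "dz": 0, "rx": 0, "ry": 0, "rz": 0}, {"claw": -0.3, "dx": 0, "dy": 0, "dz": 0, "rx": 0, "ry": 0, "rz": 0}, {"claw": -0.3, "dx": 0, "dy": 0, "dz": -0.007, "rx": 0, "ry": 0, "rz": 0}, {"claw": -0.3, "dx": 0, "dy": 0, "dz": -0.007, "rx": 0, "ry": 0, "rz": 0}])

```text
t: 3.53
position: [0.5754, -0.0366, 0.033]
tool_rot: [-0.001, 0.696, 0.718, -0.0]
contact_force: [-1.1, -0.7, -0.5]
width: 0.0555
grasp_force: 0.0
```

>>> arm_command(plan=[{"claw": 1, "dx": 0, "dy": 0, "dz": 0, "rx": 0, "ry": 0, "rz": 0}, {"claw": 1, "dx": 0, "dy": 0, "dz": 0, "rx": 0, "ry": 0, "rz": 0}, {"claw": 1, "dx": 0, "dy": 0, "dz": 0, "rx": 0, "ry": 0, "rz": 0}, {"claw": 1, "dx": 0, "dy": 0, "dz": 0, "rx": 0, "ry": 0, "rz": 0}, {"claw": 1, "dx": 0, "dy": 0, "dz": 0, "rx": 0, "ry": 0, "rz": 0}], newtons=70)

```text
t: 3.95
position: [0.576, -0.0367, 0.0345]
tool_rot: [0.0, 0.696, 0.718, 0.0]
contact_force: [0.3, 0.1, 1.8]
width: 0.0258
grasp_force: 68.7
```

Nearly the same width at this depth, so it reflects pad compliance rather than depth. I need finger clearance over the tray floor, so I regrip 4 mm higher.

>>> arm_command(plan=[{"claw": -0.3, "dx": 0, "dy": 0, "dz": 0, "rx": 0, "ry": 0, "rz": 0}, {"claw": -0.3, "dx": 0, "dy": 0, "dz": 0, "rx": 0, "ry": 0, "rz": 0}, {"claw": -0.3, "dx": 0, "dy": 0, "dz": 0.004, "rx": 0, "ry": 0, "rz": 0}, {"claw": -0.3, "dx": 0, "dy": 0, "dz": 0.004, "rx": 0, "ry": 0, "rz": 0}])

```text
t: 4.28
position: [0.5766, -0.0368, 0.039]
tool_rot: [0.001, 0.696, 0.718, 0.0]
contact_force: [-0.5, 0.1, 0.4]
width: 0.0557
grasp_force: 0.0
```

>>> arm_command(plan=[{"claw": 1, "dx": 0, "dy": 0, "dz": 0, "rx": 0, "ry": 0, "rz": 0}, {"claw": 1, "dx": 0, "dy": 0, "dz": 0, "rx": 0, "ry": 0, "rz": 0}, {"claw": 1, "dx": 0, "dy": 0, "dz": 0, "rx": 0, "ry": 0, "rz": 0}, {"claw": 1, "dx": 0, "dy": 0, "dz": 0, "rx": 0, "ry": 0, "rz": 0}, {"claw": 1, "dx": 0, "dy": 0, "dz": 0, "rx": 0, "ry": 0, "rz": 0}], newtons=80)

```text
t: 4.7
position: [0.5763, -0.0367, 0.0388]
tool_rot: [0.0, 0.696, 0.718, 0.0]
contact_force: [-1.3, 0.0, 5.0]
width: 0.0254
grasp_force: 78.5
```

>>> arm_command(plan=[{"claw": 1, "dx": 0, "dy": 0, "dz": 0.003, "rx": 0, "ry": 0, "rz": 0}, {"claw": 1, "dx": 0, "dy": 0, "dz": 0.006, "rx": 0, "ry": 0, "rz": 0}, {"claw": 1, "dx": 0, "dy": 0, "dz": 0.01, "rx": 0, "ry": 0, "rz": 0}, {"claw": 1, "dx": 0, "dy": 0, "dz": 0.015, "rx": 0, "ry": 0, "rz": 0}, {"claw": 1, "dx": 0, "dy": 0, "dz": 0.02, "rx": 0, "ry": 0, "rz": 0}, {"claw": 1, "dx": 0, "dy": 0, "dz": 0.03, "rx": 0, "ry": 0, "rz": 0}, {"claw": 1, "dx": 0, "dy": 0, "dz": 0.045, "rx": 0, "ry": 0, "rz": 0}, {"claw": 1, "dx": 0, "dy": 0, "dz": 0.06, "rx": 0, "ry": 0, "rz": 0}])

```text
t: 5.37
position: [0.5768, -0.0368, 0.1005]
tool_rot: [0.001, 0.696, 0.718, 0.001]
contact_force: [-0.5, -0.6, -0.3]
width: 0.0256
grasp_force: 80.7
```

>>> arm_command(plan=[{"claw": 1, "dx": 0, "dy": 0, "dz": 0.02, "rx": 0, "ry": 0, "rz": 0}, {"claw": 1, "dx": 0, "dy": 0, "dz": 0.05, "rx": 0, "ry": 0, "rz": 0}, {"claw": 1, "dx": 0, "dy": 0, "dz": 0.08, "rx": 0, "ry": 0, "rz": 0}, {"claw": 1, "dx": 0, "dy": 0, "dz": 0.08, "rx": 0, "ry": 0, "rz": 0}, {"claw": 1, "dx": 0, "dy": 0, "dz": 0.08, "rx": 0, "ry": 0, "rz": 0}])

```text
t: 5.78
position: [0.5777, -0.0369, 0.1821]
tool_rot: [0.003, 0.696, 0.718, 0.002]
contact_force: [0.2, -0.3, -2.5]
width: 0.0254
grasp_force: 80.7
```

```bash
python3 - <<'E'
from h import *
s=robot.observe();print(s["position"],s["tool_rot"],s["contact_force"],s["moment"],s["width"])
a=robot.capture("side")[:,:,::-1];b=robot.capture("top")[:,:,::-1]
cv2.imwrite("pics/e.png",np.hstack([cv2.resize(a[60:260,150:350],(400,400)),cv2.resize(b[120:260,200:340],(400,400))]))
E
```

```text
[ 0.57771484 -0.03694995  0.18213049] [0.00321268 0.69604166 0.71799113 0.00210051] [ 0.23421144 -0.28720853 -2.47996975] [-0.01149337  0.02687063 -0.03689047] 0.025407967470844246
```

View pics/e.png

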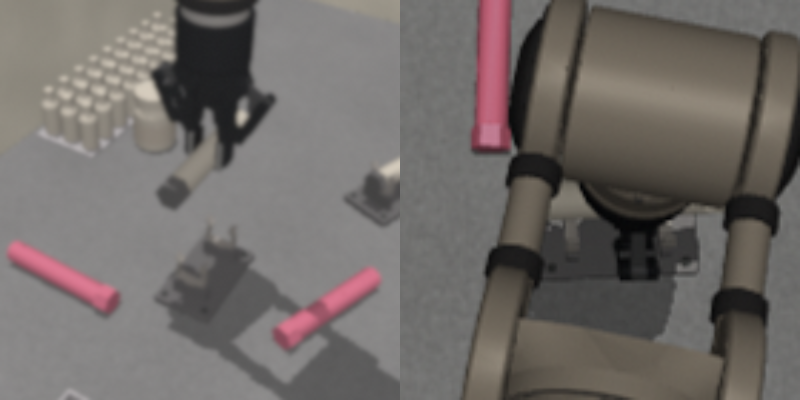

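The tube is out of its clips and held between the fingers, cap end at about (172,193) in the crop. The clips are empty and still standing. I carry it toward the tray.

>>> arm_command(plan=[{"claw": 1, "dx": -0.004, "dy": 0.02, "dz": 0, "rx": 0, "ry": 0, "rz": 0}, {"claw": 1, "dx": -0.01, "dy": 0.05, "dz": 0, "rx": 0, "ry": 0, "rz": 0}, {"claw": 1, "dx": -0.016, "dy": 0.08, "dz": 0, "rx": 0, "ry": 0, "rz": -1}, {"claw": 1, "dx": -0.022, "dy": 0.11, "dz": 0, "rx": 0, "ry": 0, "rz": -1}, {"claw": 1, "dx": -0.028, "dy": 0.14, "dz": 0, "rx": 0, "ry": 0, "rz": -2}, {"claw": 1, "dx": -0.034, "dy": 0.17, "dz": 0, "rx": 0, "ry": 0, "rz": -2}, {"claw": 1, "dx": -0.04, "dy": 0.2, "dz": 0, "rx": 0, "ry": 0, "rz": -3}, {"claw": 1, "dx": -0.044, "dy": 0.22, "dz": 0, "rx": 0, "ry": 0, "rz": -3}])

```text
t: 6.55
position: [0.5305, 0.1857, 0.1771]
tool_rot: [-0.001, 0.714, 0.7, -0.001]
contact_force: [0.1, 0.2, -1.4]
width: 0.0252
grasp_force: 80.7
```

>>> arm_command(plan=[{"claw": 1, "dx": -0.005, "dy": 0.025, "dz": 0, "rx": 0, "ry": 0, "rz": 0}, {"claw": 1, "dx": -0.011, "dy": 0.055, "dz": 0, "rx": 0, "ry": 0, "rz": 0}, {"claw": 1, "dx": -0.017, "dy": 0.085, "dz": 0, "rx": 0, "ry": 0, "rz": 0}, {"claw": 1, "dx": -0.024, "dy": 0.115, "dz": 0, "rx": 0, "ry": 0, "rz": 0}, {"claw": 1, "dx": -0.03, "dy": 0.14, "dz": 0, "rx": 0, "ry": 0, "rz": 0}, {"claw": 1, "dx": -0.032, "dy": 0.148, "dz": 0, "rx": 0, "ry": 0, "rz": 0}, {"claw": 1, "dx": -0.032, "dy": 0.148, "dz": 0, "rx": 0, "ry": 0, "rz": 0}, {"claw": 1, "dx": -0.032, "dy": 0.148, "dz": 0, "rx": 0, "ry": 0, "rz": 0}])

```text
t: 7.22
position: [0.4997, 0.3309, 0.1774]
tool_rot: [0.0, 0.714, 0.7, -0.001]
contact_force: [-0.8, 0.1, -1.1]
width: 0.0257
grasp_force: 80.7
```

```bash
python3 - <<'E'
from h import *
s=robot.observe();print(s["position"],s["tool_rot"],s["contact_force"],s["moment"],s["width"])
p=s["position"]
a=robot.capture("side")[:,:,::-1].copy();b=robot.capture("top")[:,:,::-1].copy()
for im,n in((a,"side"),(b,"top")):
    for dy in(-.0775,.0825):
        u=proj(n,p+[0,dy,.011]);print(n,u.round(1))
cv2.imwrite("pics/f.png",np.hstack([cv2.resize(a[184:384,80:280],(400,400),interpolation=2),cv2.resize(b[160:300,40:180],(400,400),interpolation=2)]))
E
```

```text
[0.49967185 0.33085306 0.17737756] [ 1.18190232e-05  7.14311823e-01  6.99826894e-01 -9.68942287e-04] [-0.82014105  0.14388808 -1.14535141] [0.01193208 0.01490472 0.00018447] 0.025671896912717228
side [202.3 248.5]
side [128.3 334.6]
top [131.9 228.2]
top [ 50.3 228.7]
```

View pics/f.png

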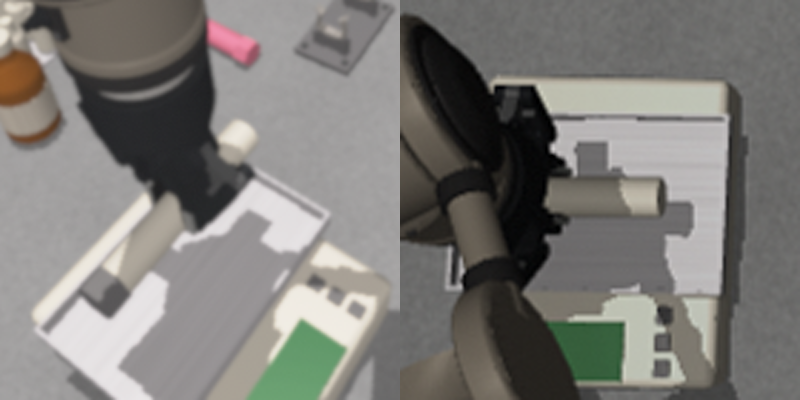

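The tube hangs level over the tray. Its -y end at (264,196) in the top crop matches the predicted position, and its cap end is at about (97,300) in the side crop. I lower it to just above the floor.

>>> arm_command(plan=[{"claw": 1, "dx": 0.002, "dy": 0, "dz": -0.015, "rx": 0, "ry": 0, "rz": 0}, {"claw": 1, "dx": 0.002, "dy": 0, "dz": -0.03, "rx": 0, "ry": 0, "rz": 0}, {"claw": 1, "dx": 0.002, "dy": 0, "dz": -0.045, "rx": 0, "ry": 0, "rz": 0}, {"claw": 1, "dx": 0.002, "dy": 0, "dz": -0.06, "rx": 0, "ry": 0, "rz": 0}, {"claw": 1, "dx": 0.002, "dy": 0, "dz": -0.072, "rx": 0, "ry": 0, "rz": 0}, {"claw": 1, "dx": 0.002, "dy": 0, "dz": -0.082, "rx": 0, "ry": 0, "rz": 0}, {"claw": 1, "dx": 0.002, "dy": 0, "dz": -0.086, "rx": 0, "ry": 0, "rz": 0}, {"claw": 1, "dx": 0.002, "dy": 0, "dz": -0.086, "rx": 0, "ry": 0, "rz": 0}])

```text
t: 7.98
position: [0.502, 0.3303, 0.0914]
tool_rot: [-0.0, 0.715, 0.699, -0.001]
contact_force: [-0.2, -0.4, -1.7]
width: 0.0253
grasp_force: 80.7
```

```bash
python3 - <<'E'
from h import *
s=robot.observe();print(s["position"],s["contact_force"],s["moment"])
p=s["position"]
a=robot.capture("side")[:,:,::-1].copy()
for dy in(-.0775,.0825):
    u=proj("side",p+[0,dy,.011]);print(u.round(1),(4*(u-[80,230])).round(0))
cv2.imwrite("pics/g.png",cv2.resize(a[230:380,80:280],(800,600),interpolation=2))
E
```

```text
[0.5019591  0.33030569 0.09140947] [-0.20493223 -0.43852395 -1.67236352] [ 0.00365047  0.01376073 -0.01146684]
[205.  276.6] [500. 186.]
[140.3 357.8] [241. 511.]
```

View pics/g.png

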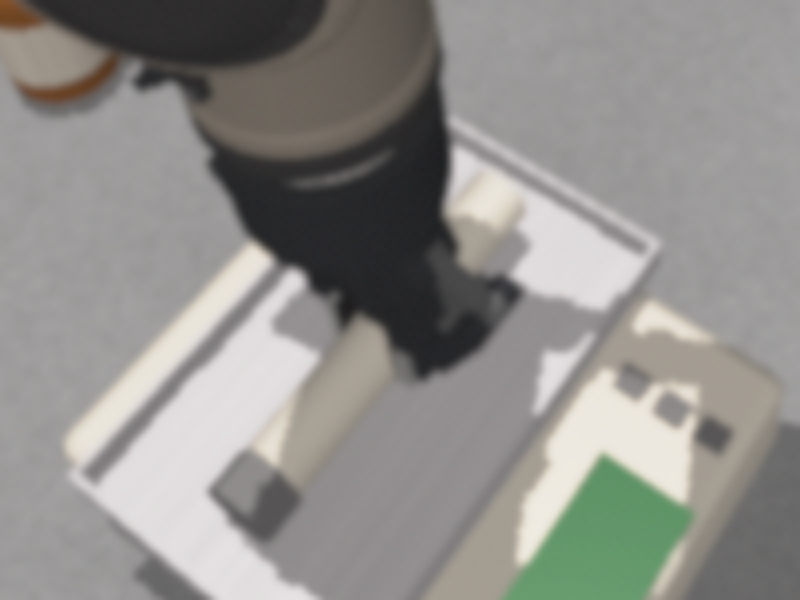

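The tube is level just above the floor, ends at about (500,187) and (240,510), which match the prediction. Now I ease it down.

>>> arm_command(plan=[{"claw": 1, "dx": 0, "dy": 0, "dz": -0.002, "rx": 0, "ry": 0, "rz": 0}, {"claw": 1, "dx": 0, "dy": 0, "dz": -0.004, "rx": 0, "ry": 0, "rz": 0}, {"claw": 1, "dx": 0, "dy": 0, "dz": -0.006, "rx": 0, "ry": 0, "rz": 0}, {"claw": 1, "dx": 0, "dy": 0, "dz": -0.008, "rx": 0, "ry": 0, "rz": 0}, {"claw": 1, "dx": 0, "dy": 0, "dz": -0.008, "rx": 0, "ry": 0, "rz": 0}])

```text
t: 8.45
position: [0.5018, 0.3313, 0.084]
tool_rot: [-0.0, 0.715, 0.7, -0.0]
contact_force: [-0.7, 0.8, -0.8]
width: 0.0258
grasp_force: 80.7
```

>>> arm_command(plan=[{"claw": 1, "dx": 0, "dy": 0, "dz": -0.001, "rx": 0, "ry": 0, "rz": 0}, {"claw": 1, "dx": 0, "dy": 0, "dz": -0.0015, "rx": 0, "ry": 0, "rz": 0}, {"claw": 1, "dx": 0, "dy": 0, "dz": -0.0015, "rx": 0, "ry": 0, "rz": 0}])

```text
t: 8.7
position: [0.502, 0.3314, 0.0827]
tool_rot: [0.0, 0.715, 0.7, -0.0]
contact_force: [-0.1, -0.5, -0.6]
width: 0.0252
grasp_force: 80.7
```

>>> arm_command(plan=[{"claw": 1, "dx": 0, "dy": 0, "dz": -0.0005, "rx": 0, "ry": 0, "rz": 0}, {"claw": 1, "dx": 0, "dy": 0, "dz": -0.001, "rx": 0, "ry": 0, "rz": 0}, {"claw": 1, "dx": 0, "dy": 0, "dz": -0.001, "rx": 0, "ry": 0, "rz": 0}])

```text
t: 8.95
position: [0.502, 0.3313, 0.0817]
tool_rot: [0.0, 0.715, 0.7, -0.0]
contact_force: [-0.5, -0.1, -0.6]
width: 0.0257
grasp_force: 80.7
```

>>> arm_command(plan=[{"claw": 1, "dx": 0, "dy": 0, "dz": -0.0005, "rx": 0, "ry": 0, "rz": 0}, {"claw": 1, "dx": 0, "dy": 0, "dz": -0.001, "rx": 0, "ry": 0, "rz": 0}, {"claw": 1, "dx": 0, "dy": 0, "dz": -0.001, "rx": 0, "ry": 0, "rz": 0}])

```text
t: 9.2
position: [0.502, 0.3313, 0.0807]
tool_rot: [0.0, 0.715, 0.7, -0.0]
contact_force: [0.2, -0.5, -1.6]
width: 0.0253
grasp_force: 80.7
```

>>> arm_command(plan=[{"claw": 1, "dx": 0, "dy": 0, "dz": -0.0005, "rx": 0, "ry": 0, "rz": 0}, {"claw": 1, "dx": 0, "dy": 0, "dz": -0.001, "rx": 0, "ry": 0, "rz": 0}, {"claw": 1, "dx": 0, "dy": 0, "dz": -0.001, "rx": 0, "ry": 0, "rz": 0}])

```text
t: 9.45
position: [0.5021, 0.3313, 0.08]
tool_rot: [0.0, 0.715, 0.7, 0.0]
contact_force: [0.0, -0.3, 0.4]
width: 0.0254
grasp_force: 80.9
```

>>> arm_command(plan=[{"claw": 1, "dx": 0, "dy": 0, "dz": -0.0005, "rx": 0, "ry": 0, "rz": 0}, {"claw": 1, "dx": 0, "dy": 0, "dz": -0.001, "rx": 0, "ry": 0, "rz": 0}, {"claw": 1, "dx": 0, "dy": 0, "dz": -0.001, "rx": 0, "ry": 0, "rz": 0}])

```text
t: 9.7
position: [0.5021, 0.3313, 0.0799]
tool_rot: [0.0, 0.715, 0.7, 0.0]
contact_force: [-2.6, -1.7, 8.0]
width: 0.0252
grasp_force: 81.8
```

Contact is at the expected height, with 8 N. I relieve it slightly and open the gripper.

>>> arm_command(plan=[{"claw": 1, "dx": 0, "dy": 0, "dz": 0.0007, "rx": 0, "ry": 0, "rz": 0}, {"claw": 1, "dx": 0, "dy": 0, "dz": 0.0007, "rx": 0, "ry": 0, "rz": 0}, {"claw": 0.2, "dx": 0, "dy": 0, "dz": 0.0007, "rx": 0, "ry": 0, "rz": 0}, {"claw": 0, "dx": 0, "dy": 0, "dz": 0.0007, "rx": 0, "ry": 0, "rz": 0}, {"claw": -0.3, "dx": 0, "dy": 0, "dz": 0.0007, "rx": 0, "ry": 0, "rz": 0}, {"claw": -0.3, "dx": 0, "dy": 0, "dz": 0.0007, "rx": 0, "ry": 0, "rz": 0}, {"claw": -0.3, "dx": 0, "dy": 0, "dz": 0.0007, "rx": 0, "ry": 0, "rz": 0}], newtons=20)

```text
t: 10.28
position: [0.502, 0.3313, 0.0793]
tool_rot: [-0.0, 0.715, 0.7, -0.0]
contact_force: [0.9, -0.4, 0.4]
width: 0.0555
grasp_force: 0.0
```

>>> arm_command(plan=[{"claw": -0.3, "dx": 0, "dy": 0, "dz": 0.005, "rx": 0, "ry": 0, "rz": 0}, {"claw": -0.3, "dx": 0, "dy": 0, "dz": 0.015, "rx": 0, "ry": 0, "rz": 0}, {"claw": -0.3, "dx": 0, "dy": 0, "dz": 0.03, "rx": 0, "ry": 0, "rz": 0}, {"claw": -0.3, "dx": 0, "dy": 0, "dz": 0.05, "rx": 0, "ry": 0, "rz": 0}, {"claw": -0.3, "dx": 0, "dy": 0, "dz": 0.08, "rx": 0, "ry": 0, "rz": 0}, {"claw": -0.3, "dx": 0, "dy": 0, "dz": 0.11, "rx": 0, "ry": 0, "rz": 0}, {"claw": -0.3, "dx": 0, "dy": 0, "dz": 0.14, "rx": 0, "ry": 0, "rz": 0}, {"claw": -0.3, "dx": 0, "dy": 0, "dz": 0.15, "rx": 0, "ry": 0, "rz": 0}])

```text
t: 10.95
position: [0.5037, 0.3322, 0.2357]
tool_rot: [0.001, 0.715, 0.7, 0.004]
contact_force: [0.8, -0.4, 1.5]
width: 0.0556
grasp_force: 0.0
```

>>> arm_command(plan=[{"claw": -0.3, "dx": 0, "dy": -0.03, "dz": 0, "rx": 0, "ry": 0, "rz": 0}, {"claw": -0.3, "dx": 0, "dy": -0.06, "dz": 0, "rx": 0, "ry": 0, "rz": 0}, {"claw": -0.3, "dx": 0, "dy": -0.09, "dz": 0, "rx": 0, "ry": 0, "rz": 0}, {"claw": -0.3, "dx": 0, "dy": -0.12, "dz": 0, "rx": 0, "ry": 0, "rz": 0}, {"claw": -0.3, "dx": 0, "dy": -0.15, "dz": 0, "rx": 0, "ry": 0, "rz": 0}, {"claw": -0.3, "dx": 0, "dy": -0.18, "dz": 0, "rx": 0, "ry": 0, "rz": 0}, {"claw": -0.3, "dx": 0, "dy": -0.2, "dz": 0, "rx": 0, "ry": 0, "rz": 0}, {"claw": -0.3, "dx": 0, "dy": -0.2, "dz": 0, "rx": 0, "ry": 0, "rz": 0}])

```text
t: 11.62
position: [0.5021, 0.128, 0.23]
tool_rot: [0.001, 0.716, 0.698, -0.0]
contact_force: [0.6, -0.5, -0.0]
width: 0.0559
grasp_force: 0.0
```

```bash
python3 - <<'E'
from h import *
print(robot.observe()["joint_vel"].round(3))
a=robot.capture("side")[:,:,::-1];b=robot.capture("top")[:,:,::-1]
cv2.imwrite("pics/i.png",np.hstack([cv2.resize(a[184:384,80:280],(400,400),interpolation=2),cv2.resize(b[160:300,40:180],(400,400),interpolation=2)]))
E
```

```text
[ 0.06   0.015 -0.026  0.034  0.004  0.062]
```

View pics/i.png

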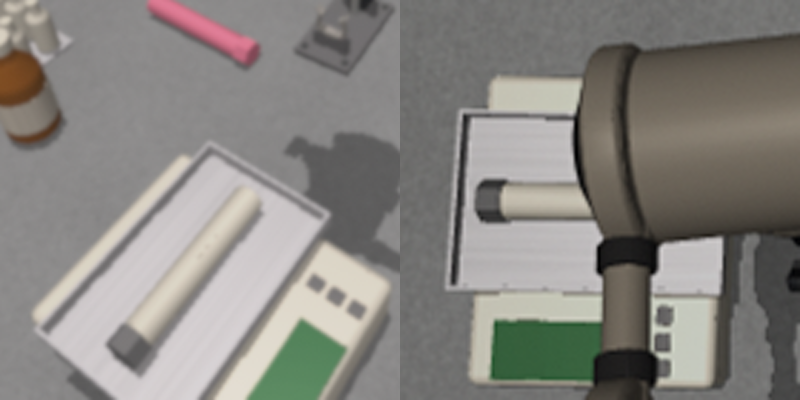

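The tube lies flat in the middle of the tray (side crop, from (127,345) to (247,197)), clear of the walls. The gripper is away from it, so I hand in.

```bash
python3 -c "
from cell import robot
print(robot.job_done())"
```

```text
the job is handed in; nothing more can be done
None
```

The long tube lies flat and released on the tray floor, the shorter tube was left in its clips, and I handed the job in at about 12 s; no verdict was shown.

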